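# Turn the courtyard block round and snap its four tabs shut

### The arm

A 7-joint arm with a two-finger parallel gripper is mounted at the origin on the work surface. World frame = base frame: x ahead of the robot, y to its left, z up, the work surface at z = 0. Lengths are in m, angles in rad, forces in N, time in s.
With the tool pointing down it reaches from about 0.425 to 0.925 m from the base axis. Payload 6.8 kg.
Tool frame: the origin (TCP) lies on the centre line of the jaws, within the pads' length; the fingertips stand 14 mm ahead of it and the grasp point (between the pads) lies 5 mm behind it; z points along the fingers, y is the line along which they close (so a half turn about z gives the same grasp; the last joint's range is limited). The gripper opens to 85 mm and grips with 20 to 120 N. Pads are 22 mm wide; open, the fingers measure 114 mm over their backs; the gripper's body (76 mm by 85 mm) begins 54 mm behind the grasp point. The pads swing forward as they close: fully open they stand 13 mm farther back than shut.
Start: joints at [-1.259, 0.477, 0.022, 1.555, -0.011, 1.109, -0.083], TCP at [0.275, 0.616, 0.245] pointing down, gripper open.
Joint ranges: [-2.96, 2.96], [-0.34, 2.1], [-1.41, 1.46], [0.24, 2.44], [-1.37, 4.51], [0.17, 1.92], [-2.96, 2.96]. Speed limits (rad/s): [2.39, 2.39, 3.14, 3.14, 3.14, 3.14, 3.14].

### API

Orientations are given as a unit quaternion [w, x, y, z].
In Python, from rig import env gives the robot as it stands. The module is installed in compiled form; this text tells all that it offers.
- The arm moves only by the tool carry_out, never from a script. Its argument "rows" is text: rows parted by semicolons, each of 6 numbers parted by spaces: the shift along the tool's x, y, z in cm, then the turn, a rotation vector about the tool's x, y, z in degrees. A call has 1 to 8 rows; each row is the pose to reach, as a shift and turn from the pose commanded when the call began, along the tool's axes at that moment; what a row does not reach only later rows make up. A row lasts 1/10 s, in which the tool goes at most 50 mm and 8.59 degrees, less where a joint would pass 70% of its speed; a pose out of reach is approached as far as the arm can. A call with a gripper value outside its range is refused whole. "gripper" is the closure, from -1 (fully open) to 1 (shut), so that 0 is half open, set as the call begins (left out, the last holds). The fingers move at their own pace and stop on an object; "grip_force" is the grip in N (left out, the last holds). Time passes only in rows, so rows that repeat a pose let the fingers close. It gives the time, the measured TCP pose, the force, the opening and the grip force at its end, in the units of the state.
- env.get_state(): the state, without advancing time (a new reading comes with each control period).
- env.get_image(name): name is "scene" or "top" or "wrist"; returns (picture, depth): 480x640x3 uint8, red, green, blue; 480x640 float32, m along the optical axis (not along the pixel's ray), 0 where there is no reading.
- env.camera_model(name): a dict with "camera_matrix" (3x3 intrinsics, pixels), "eye" and "rotation" of the camera in the world. Camera axes: x right, y down, z forward; pixel columns grow to the right and rows downward; lengths in m; the calibration is good to about 2 mm. A picture is of the moment at which its call begins: read the wrist's pose just before it. camera_model takes no time and is no camera call; for the wrist camera it gives the pose at the moment of the call.
- env.job_done(): hands the job in; it is judged then, once.
Trained networks look in the newest picture that a camera, given by its name, has taken for a name from the list of things; names that differ only in an ending like _2 or _b are one class to them, and where a whole thing is asked for, a point or a joint stands for the part that bears it (a point fixed in the world has none). Each returns a list of dicts, best first, with "conf" (0 to 1); they miss things now and then, are a little off and sometimes report something else, mostly with a low value. They report only what shows in the picture. A call takes as long as a camera call. They do not tell look-alikes from the thing itself.
- env.recognise(camera, thing): "at" ([x, y, z] in m, in the coordinates of the camera as it stood for that picture, good to about 4 mm: the middle of the surface that is visible of it).
- env.landmark_of(camera, thing): "at" ([x, y, z] in m, in the coordinates of the camera as it stood for that picture, good to about 4 mm: a listed point, or the origin of a listed thing).
The state is a dict: "t": time; "joint_pos": joint angles; "joint_velocities": joint speeds; "joint_efforts": joint torques, N m; "ee_pos": TCP position; "eef_rot": TCP orientation; "contact_force": force on the tool from outside, world axes, zero at the start; "moment": the same for the moment, N m; "opening": finger opening in m; "grasp_force": force on a finger pad.
Only numpy, scipy, OpenCV 4.12 (cv2) and the standard library are available. Lean on these libraries where they do the work, as an engineer would, in place of code of your own. Each camera call takes 0.05 s, during which the arm holds its last target. There are 200 camera calls.

### The job

The courtyard block of the site model lies in its pocket the wrong way round. Lift it clear of the board, turn it half a turn so that its red hall comes beside the red plaza strip, and set it back fully down in the pocket while the tabs are still up; then press each of the four blue snap tabs on the rim down until it snaps fast and stays down. Leave the loose high-rise, house and tree on the rim standing where they are.

Things in the scene. Friction and masses are not known exactly. Their poses are not given: they have to be found in the camera images.
- board: Pale wooden model board fixed to the table, 270 (x) x 230 (y) x 30 mm high, any yaw; origin at the centre of its underside, z up. Centred pocket 152.4 (x) x 122.4 (y) mm, floor 20 mm above the underside; the top 5 mm of its walls flare outwards by 5 mm as a lead-in. Glued houses in the rim's corners, at (+-118, +-100) mm, rise 32 mm above the rim; other glued shapes near them at most 8 mm.
- plaza (a point): Centre of the red strip (34 x 110 mm, flat) on top of the board's rim on its +x side, at board (111, 0, 30) mm. The block's red hall must end up beside it.
- block: Removable courtyard block, about 300 g, starting half a turn wrong. Origin: centre of the underside of its base plate (150 x by 120 y by 6 mm, notched at its corners; 1.2 mm play each side in the pocket). Its origin is 20 mm above the board's underside when fully down on the pocket floor. Rightly turned, its x points as the board's x. Wings and lipped corner pieces at most 18 mm above the origin.
- red_hall (a point): Centre of the top of the block's red hall (24 x 66 mm, 12 mm high), at block (58, 0, 18) mm.
- tower_top (a point): Centre of the top of the block's grip tower, at block (0, 0, 61) mm. The tower is 36 x 36 mm and 55 mm high, square to the block's axes, in its middle: lift the block by it.
- tab_a (a joint): Blue snap tab on the +y rim at x = 56 mm, top 22 x 22 mm. It slides down and inwards over the pocket, 25 degrees off plumb. Value: travel in m. 0: open, raised (a weak spring holds it there), clear of the block. 0.0154: pressed right down, top 41.5 mm above the board's underside. At some 4 to 12 N its nose snaps under a lip of the block and it stays down; else it springs up again.
- tab_b (a joint): The same at board x = -56 mm, on the +y side.
- tab_c (a joint): The same at board x = -56 mm, on the -y side.
- tab_d (a joint): The same at board x = 56 mm, on the -y side.
- pad_a (a point): Centre of the blue top of tab_a, moving with it: at board (56, 67.5, 55.5) mm when open, (56, 61, 41.5) mm when shut. Press straight down at board (56, 64) mm, between the two.
- pad_b (a point): The same on tab_b: press at board (-56, 64) mm.
- pad_c (a point): The same on tab_c: press at board (-56, -64) mm.
- pad_d (a point): The same on tab_d: press at board (56, -64) mm.
- highrise: Loose brown model tower, 24 x 24 mm, 68 mm high, standing on the board's rim (30 mm above its underside) about half way along one of its sides, any but the red one, between the tabs there if any; origin at the centre of its foot. Leave it standing where it is.
- house: Loose white model house with a terracotta roof, 28 x 28 mm, 33 mm high, on the rim likewise; origin at the centre of its foot. Leave it standing where it is.
- tree: Loose green ball tree, 24 mm wide, 46 mm high on a brass foot, on the rim likewise; origin at the centre of its foot. Leave it standing where it is.
Things that resemble listed ones, but are neither listed nor needed, are in the scene too. What is shaped like the block but black is not meant.

How it is judged:
By the outcome, as a careful person would: the job done as asked, in the order asked, and still so for the second after the job is handed in, with the robot touching nothing.
It also fails if it takes over 58 s, if anything falls off the work surface, if the arm or the gripper's body presses on something with over 40 N, if the wrist force passes 120 N, or if a joint passes its speed limit or range.

## Working session

There is one attempt and no reset: what is moved stays moved. The work goes in short steps, Python scripts to look and compute and a tool call to move; the robot and the scene stay as the last step left them, time stands still between calls to the robot, and variables do not carry over. Pictures are saved under pics/ and viewed, at most 10 in all, crops included, and the job is handed in when it is done.

Besides the shell and the picture viewer there is one more tool, called after "Call:" as name(argument=value, ...) on one line, values as JSON. carry_out: Moves the arm, as the interface text tells. Its arguments: {"type":"object","properties":{"rows":{"type":"string"},"gripper":{"type":"number"},"grip_force":{"type":"number"}},"required":["rows"]}

```bash
mkdir -p pics
python3 - <<'E'
from rig import env
import cv2,numpy as np
s=env.get_state();print(s['t'],s['ee_pos'],s['eef_rot'],s['opening'])
for n in ['top','scene']:
    im,d=env.get_image(n);cv2.imwrite(f'pics/{n}0.png',im[:,:,::-1])
    c=env.camera_model(n);print(n,c)
    R=np.array(c['rotation']);e=np.array(c['eye'])
    for th in ['board','plaza','block','red_hall','tower_top','pad_a','highrise','house','tree']:
        for r in env.landmark_of(n,th)[:5]: print(th,round(r['conf'],2),np.round(R@r['at']+e,3))
print(env.get_state()['t'])
E
```

```text
0.0 [0.27490112 0.61586995 0.24432338] [-1.14065993e-04  2.08347006e-01  9.78054543e-01 -9.07759438e-04] 0.08563530756919513
top {'camera_matrix': array([[435.78924207,   0.        , 318.76141242],
       [  0.        , 435.78924207, 241.58556108],
       [  0.        ,   0.        ,   1.        ]]), 'eye': array([0.40823679, 0.00324722, 0.96295858]), 'rotation': array([-0.03705611,  0.70930603, -0.70315185,  0.03300422])}Traceback (most recent call last):
  File "<stdin>", line 9, in <module>
ValueError: matmul: Input operand 1 has a mismatch in its core dimension 0, with gufunc signature (n?,k),(k,m?)->(n?,m?) (size 3 is different from 4)
```

```bash
cat > h.py <<'E'
from rig import env
import cv2,numpy as np
from scipy.spatial.transform import Rotation as Ro
def q2R(q): return Ro.from_quat(np.roll(q,-1)).as_matrix()
def cam(n):
    c=env.camera_model(n);return np.array(c['camera_matrix']),q2R(c['rotation']),np.array(c['eye'])
def w2p(n,P):
    K,R,e=cam(n);p=(np.atleast_2d(P)-e)@R@K.T;return p[:,:2]/p[:,2:]
def cloud(n,d):
    K,R,e=cam(n);v,u=np.mgrid[:480,:640]
    P=np.dstack([(u-K[0,2])/K[0,0]*d,(v-K[1,2])/K[1,1]*d,d]);return P@R.T+e
E
python3 - <<'E'
from h import *
for n in ['top','scene']:
    im,d=env.get_image(n);cv2.imwrite(f'pics/{n}0.png',im[:,:,::-1]);np.savez(f'{n}0',im=im,d=d)
    K,R,e=cam(n);print(n,e)
    for th in ['board','plaza','block','red_hall','tower_top','pad_a','highrise','house','tree']:
        for r in env.landmark_of(n,th)[:5]: print(th,round(r['conf'],2),np.round(R@r['at']+e,3))
print(env.get_state()['t'])
E
```

```text
top [0.40823679 0.00324722 0.96295858]
plaza 0.63 [ 0.561 -0.213  0.033]
block 0.88 [ 0.276 -0.214 -0.005]
block 0.82 [ 0.55  -0.101  0.016]
block 0.61 [ 0.606  0.173 -0.003]
red_hall 0.88 [ 0.548 -0.044  0.037]
red_hall 0.68 [ 0.293 -0.267  0.019]
red_hall 0.57 [0.55  0.168 0.014]
tower_top 0.97 [0.61  0.174 0.059]
tower_top 0.68 [ 0.278 -0.218  0.064]
tower_top 0.64 [ 0.551 -0.106  0.082]
pad_a 0.69 [ 0.484 -0.16   0.057]
pad_a 0.68 [ 0.477 -0.05   0.054]
pad_a 0.65 [ 0.624 -0.157  0.057]
pad_a 0.42 [ 0.617 -0.04   0.055]
house 0.63 [ 0.549 -0.098  0.017]
house 0.5 [ 0.645 -0.088  0.031]
house 0.35 [ 0.616 -0.039  0.054]
tree 0.44 [ 0.457 -0.116  0.031]
scene [ 1.07422879 -0.24626644  0.66563557]
plaza 0.73 [ 0.563 -0.214  0.031]
block 0.94 [ 0.281 -0.216  0.001]
block 0.72 [ 0.556 -0.104  0.023]
block 0.7 [0.616 0.176 0.002]
red_hall 0.88 [0.553 0.168 0.019]
red_hall 0.72 [ 0.302 -0.271  0.012]
red_hall 0.58 [ 0.546 -0.047  0.037]
tower_top 0.88 [ 0.28  -0.216  0.063]
tower_top 0.75 [ 0.556 -0.101  0.081]
tower_top 0.38 [ 0.551 -0.048  0.037]
pad_a 0.79 [ 0.623 -0.154  0.052]
pad_a 0.73 [ 0.479 -0.052  0.056]
pad_a 0.51 [ 0.614 -0.044  0.058]
pad_a 0.47 [ 0.492 -0.162  0.056]
highrise 0.73 [0.545 0.006 0.032]
house 0.84 [ 0.649 -0.087  0.034]
house 0.69 [ 0.623 -0.15   0.053]
tree 0.87 [ 0.461 -0.113  0.03 ]
1.1
```

View pics/top0.png

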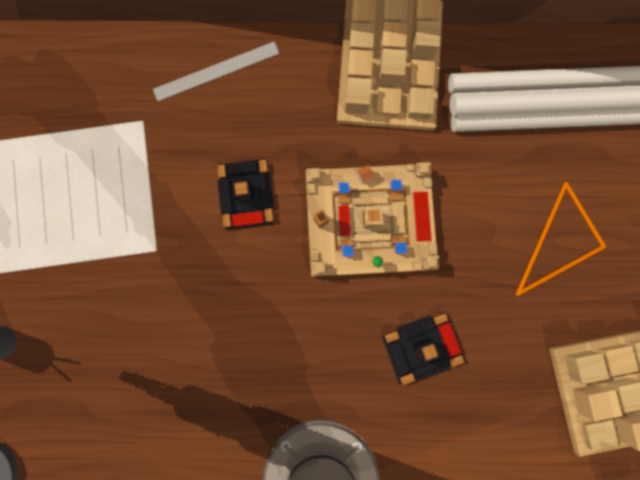

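View pics/scene0.png

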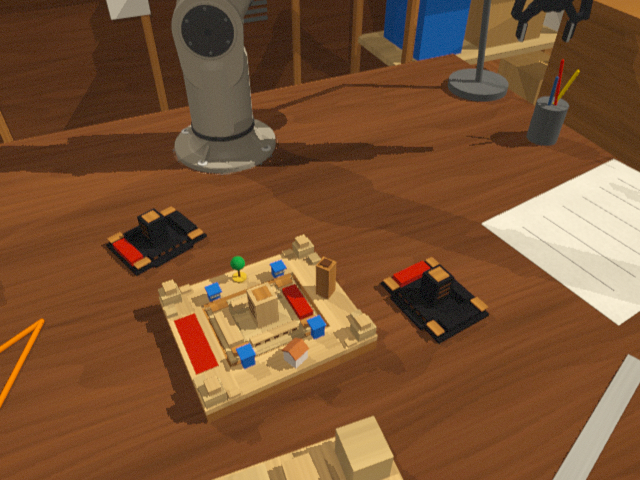

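```bash
cat > m.py <<'E'
from h import *
def fit(n,f):
    z=np.load(f);im,d=z['im'].astype(int),z['d'];K,R,e=cam(n)
    v,u=np.mgrid[:480,:640];ray=np.dstack([(u-K[0,2])/K[0,0],(v-K[1,2])/K[1,1],np.ones((480,640))])@R.T
    def pl(h): return (e+ray*((h-e[2])/ray[...,2])[...,None])[...,:2]
    r,g,b=im[...,0],im[...,1],im[...,2]
    P=pl(.0302); m=(r>100)&(g<50)&(b<50)&(np.hypot(P[...,0]-.561,P[...,1]+.213)<.065)
    pts=(P[m]*1000).astype(np.float32);print(n,'plaza',m.sum(),cv2.minAreaRect(pts),pts.mean(0))
    C=cloud(n,d); m=(abs(C[...,2]-.081)<.006)&(np.hypot(C[...,0]-.553,C[...,1]+.103)<.04)
    pts=(pl(.081)[m]*1000).astype(np.float32);print('tower',m.sum(),cv2.minAreaRect(pts),pts.mean(0),C[m][:,2].mean())
if __name__=='__main__':
    for n in ['top','scene']: fit(n,n+'0.npz')
    im=np.load('top0.npz')['im'];cv2.imwrite('pics/crop.png',cv2.resize(im[150:290,290:450,::-1],(640,560),interpolation=cv2.INTER_CUBIC))
E
python3 m.py
```

```text
top plaza 587 ((558.1767578125, -213.2515411376953), (102.84603118896484, 26.860074996948242), 3.6071889400482178) [ 558.3682  -213.20558]
tower 315 ((550.4929809570312, -101.70941162109375), (35.14346694946289, 36.75593566894531), 0.4717639088630676) [ 550.793   -101.57766] 0.08087977837709714
scene plaza 1237 ((560.8985595703125, -212.9696807861328), (107.3558120727539, 31.504230499267578), 3.5886740684509277) [ 563.1669  -212.87245]
tower 501 ((557.645751953125, -103.52252960205078), (41.59742736816406, 37.49665451049805), 3.414055109024048) [ 557.2642   -103.428734] 0.08093903314266039
```

View pics/crop.png

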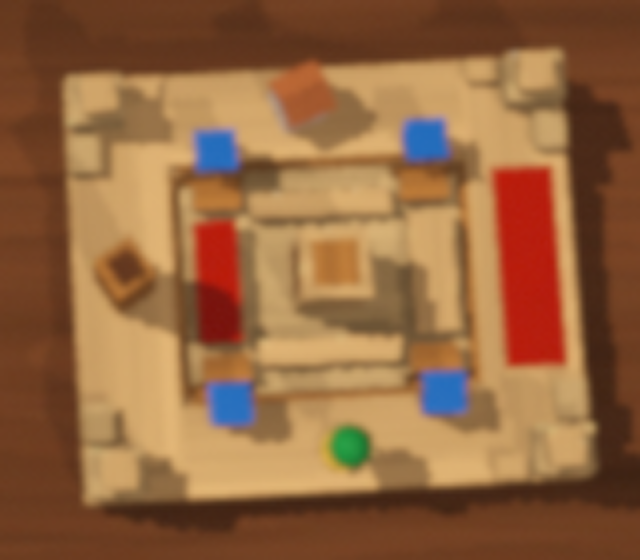

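Call:
carry_out(rows="-4 -4 -0.5 0 0 -2; -8 -8 -1.5 0 0 -5; -12 -12 -2.5 0 0 -8; -15 -15 -3.5 0 0 -11; -18 -18 -4.5 0 0 -14; -21 -21 -5 0 0 -17; -24 -24 -5 0 0 -19; -27 -27 -5 0 0 -21", gripper=-1)

```text
t: 1.9
ee_pos: [0.4123, 0.2578, 0.296]
eef_rot: [0.001, 0.026, 1.0, 0.001]
contact_force: [-0.3, 0.4, -0.9]
opening: 0.0856
grasp_force: 0.0
```

Call:
carry_out(rows="-2 -4.4 0 0 0 -1; -4 -8.8 0 0 0 -2; -6 -13.2 0 0 0 -3; -8 -17.6 0 0 0 -4; -10 -22 0 0 0 -5; -12 -26.4 0 0 0 -6; -14 -31 0 0 0 -6.6; -16 -35.3 0 0 0 -6.6")

```text
t: 2.7
ee_pos: [0.553, -0.1034, 0.2957]
eef_rot: [0.0, -0.031, 1.0, 0.0]
contact_force: [0.1, 0.3, -0.5]
opening: 0.0856
grasp_force: 0.0
```

Run:
```python
from h import *
s=env.get_state();print(s['t'],s['ee_pos'],s['eef_rot'],s['joint_pos'],s['joint_velocities'])
n='wrist'
K,R,e=cam(n);im,d=env.get_image(n);cv2.imwrite('pics/w0.png',im[:,:,::-1]);np.savez('wrist0',im=im,d=d,R=R,e=e)
print(K,R,e)
for th in ['plaza','block','red_hall','tower_top','pad_a','highrise','house','tree']:
    for r in env.landmark_of(n,th)[:4]: print(th,round(r['conf'],2),np.round(R@r['at']+e,3))
import m
m.fit(n,'wrist0.npz')
```

```text
2.7 [ 0.55300173 -0.10342288  0.29568569] [ 4.41383605e-04 -3.10307578e-02  9.99518333e-01  6.93643367e-06] [-0.2718431   0.25392026  0.42141418  1.79200942 -0.11465614  1.11877134
  1.82057519] [ 0.68312746  0.4723742   0.25528185 -0.52908511 -0.26662521  0.11694172
  0.99515202]
[[425.27853767   0.         317.43781437]
 [  0.         425.27853767 246.96214845]
 [  0.           0.           1.        ]] [[-6.21314013e-02  9.63485198e-01  2.60453379e-01]
 [ 9.98067969e-01  6.00133280e-02  1.60850601e-02]
 [-1.32956721e-04  2.60949562e-01 -9.65352427e-01]] [ 0.48707478 -0.10801581  0.42351056]
plaza 0.77 [ 0.558 -0.215  0.029]
plaza 0.27 [ 0.487 -0.056  0.051]
block 0.92 [ 0.551 -0.108  0.02 ]
block 0.79 [ 0.609  0.169 -0.001]
red_hall 0.9 [ 0.547 -0.049  0.037]
red_hall 0.62 [0.55  0.167 0.02 ]
red_hall 0.51 [ 0.559 -0.214  0.026]
red_hall 0.19 [0.548 0.003 0.031]
tower_top 0.97 [ 0.551 -0.106  0.082]
tower_top 0.8 [0.611 0.173 0.055]
pad_a 0.84 [ 0.62  -0.157  0.055]
pad_a 0.79 [ 0.487 -0.165  0.057]
pad_a 0.73 [ 0.613 -0.043  0.058]
pad_a 0.64 [ 0.484 -0.054  0.052]
highrise 0.94 [0.551 0.003 0.032]
house 0.65 [ 0.645 -0.09   0.031]
house 0.45 [ 0.551 -0.105  0.022]
wrist plaza 0 ((0.0, 0.0), (0.0, 0.0), 0.0) [nan nan]
tower 1906 ((549.8641357421875, -100.15015411376953), (35.551204681396484, 35.53199005126953), 3.6915786266326904) [ 549.9263  -100.17356] 0.08016296671042868m.py:8: RuntimeWarning: Mean of empty slice.
  pts=(P[m]*1000).astype(np.float32);print(n,'plaza',m.sum(),cv2.minAreaRect(pts),pts.mean(0))
  ret = um.true_divide(
```

View pics/w0.png

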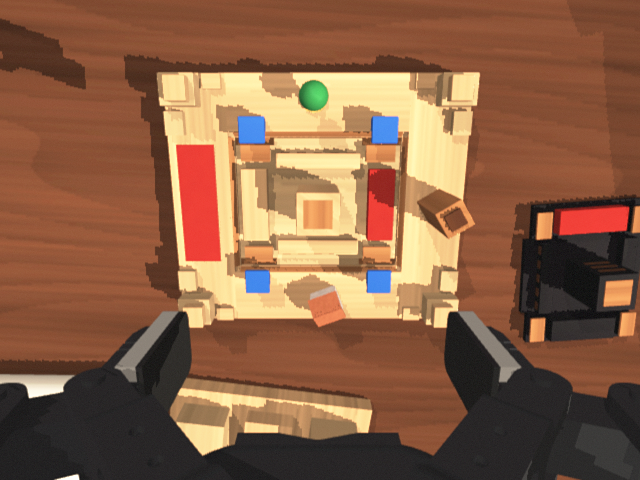

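```bash
sed -i 's/(r>100)&(g<50)&(b<50)/(r>100)\&(g<75)\&(b<75)/' m.py
cat >> m.py <<'E'
def wrist(tag):
    env.get_image('wrist');K,R,e=cam('wrist');s=env.get_state();im,d=env.get_image('wrist')
    np.savez(tag,im=im,d=d,R=R,e=e);cv2.imwrite(f'pics/{tag}.png',im[:,:,::-1])
    print(s['t'],s['ee_pos'],s['eef_rot'],s['contact_force']);return im.astype(int),d
E
python3 - <<'E'
import m
from m import *
im,d=wrist('w1'); m.fit('wrist','w1.npz')
C=cloud('wrist',d);r,g,b=im[...,0],im[...,1],im[...,2]
k=(b>120)&(r<80)&(abs(C[...,2]-.0555)<.004)
n,l,st,c=cv2.connectedComponentsWithStats(k.astype(np.uint8))
for i in range(1,n):
    if st[i,4]>150: print(st[i,4],np.round(C[l==i].mean(0),4))
E
```

```text
3.2 [ 0.55253036 -0.09981023  0.29540215] [ 8.78006405e-05 -3.21091150e-02  9.99484324e-01  2.88345111e-04] [-0.22077225  0.17664607  0.32624644]
wrist plaza 4130 ((562.11474609375, -219.3736114501953), (114.02503204345703, 83.72402954101562), 6.644713401794434) [ 557.5969 -214.5408]
tower 1920 ((551.0136108398438, -104.2803955078125), (35.602718353271484, 35.8139762878418), 3.657076358795166) [ 550.6808  -104.34783] 0.0805140871738653
660 [ 0.4882 -0.164   0.0547]
637 [ 0.4817 -0.0528  0.0547]
491 [ 0.6221 -0.1554  0.0546]
495 [ 0.6153 -0.0446  0.0546]
```

Call:
carry_out(rows="0.1 -0.4 5 0 0 0; 0.1 -0.4 10 0 0 0; 0.1 -0.4 15 0 0 0; 0.1 -0.4 19 0 0 0; 0.1 -0.4 21.5 0 0 0; 0.1 -0.4 23 0 0 0; 0.1 -0.4 23.5 0 0 0; 0.1 -0.4 23.5 0 0 0")

```text
t: 4.05
ee_pos: [0.5522, -0.1052, 0.0606]
eef_rot: [0.0, -0.031, 1.0, 0.0]
contact_force: [0.7, 0.2, 0.5]
opening: 0.0854
grasp_force: 0.0
```

Run:
```python
from h import *
env.get_image('wrist');env.get_image('wrist');s=env.get_state();print(s['ee_pos'],s['eef_rot'],s['contact_force'])
```

```text
[ 0.55295845 -0.10538209  0.06165785] [ 1.22964739e-03 -3.09698934e-02  9.99519558e-01 -7.84440992e-05] [-0.30693581  0.08576399  0.21237531]
```

Call:
carry_out(rows="0.1 0.1 0 0 0 0; 0.1 0.1 0 0 0 0; 0.1 0.1 0 0 0 0; 0.1 0.1 0 0 0 0; 0.1 0.1 0 0 0 0; 0.1 0.1 0 0 0 0; 0.1 0.1 0 0 0 0; 0.1 0.1 0 0 0 0", gripper=1, grip_force=60)

```text
t: 4.95
ee_pos: [0.5512, -0.1043, 0.061]
eef_rot: [0.001, -0.031, 1.0, 0.0]
contact_force: [-0.0, 0.3, 5.8]
opening: 0.0351
grasp_force: 61.2
```

Call:
carry_out(rows="0 0 0 0 0 0; 0 0 0 0 0 0; 0 0 0 0 0 0; 0 0 -0.5 0 0 0; 0 0 -1 0 0 0; 0 0 -1.5 0 0 0; 0 0 -2 0 0 0; 0 0 -3 0 0 0")

```text
t: 5.75
ee_pos: [0.5502, -0.1042, 0.0903]
eef_rot: [-0.001, -0.031, 1.0, 0.0]
contact_force: [0.3, 0.2, -2.6]
opening: 0.0352
grasp_force: 60.1
```

Call:
carry_out(rows="0 0 -3 0 0 0; 0 0 -6 0 0 0; 0 0 -8 0 0 0; 0 0 -9 0 0 0; 0 0 -9 0 0 8; 0 0 -9 0 0 16; 0 0 -9 0 0 24; 0 0 -9 0 0 32")

```text
t: 6.55
ee_pos: [0.5502, -0.1042, 0.18]
eef_rot: [-0.001, 0.249, 0.969, -0.0]
contact_force: [-0.3, 0.2, -2.9]
opening: 0.0354
grasp_force: 60.4
```

Call:
carry_out(rows="0 0 0 0 0 8; 0 0 0 0 0 16; 0 0 0 0 0 24; 0 0 0 0 0 32; 0 0 0 0 0 40; 0 0 0 0 0 48; 0 0 0 0 0 56; 0 0 0 0 0 64")

```text
t: 7.35
ee_pos: [0.5503, -0.1041, 0.18]
eef_rot: [-0.0, 0.724, 0.69, -0.0]
contact_force: [-0.8, -0.1, -2.4]
opening: 0.0352
grasp_force: 60.4
```

Call:
carry_out(rows="0 0 0 0 0 8; 0 0 0 0 0 16; 0 0 0 0 0 24; 0 0 0 0 0 32; 0 0 0 0 0 40; 0 0 0 0 0 48; 0 0 0 0 0 56; 0 0 0 0 0 64")

```text
t: 8.15
ee_pos: [0.5504, -0.1039, 0.1799]
eef_rot: [-0.0, 0.98, 0.201, -0.0]
contact_force: [0.8, -0.5, -2.8]
opening: 0.0351
grasp_force: 60.4
```

Call:
carry_out(rows="0 0 0 0 0 8; 0 0 0 0 0 14; 0 0 0 0 0 18; 0 0 0 0 0 20; 0 0 0 0 0 20; 0 0 0 0 0 20; 0 0 0 0 0 20")

```text
t: 8.85
ee_pos: [0.5507, -0.1043, 0.1803]
eef_rot: [-0.0, 1.0, 0.031, 0.0]
contact_force: [0.1, -0.4, -1.8]
opening: 0.0354
grasp_force: 60.4
```

Run:
```python
from m import *
im,d=wrist('w2');s=env.get_state();print(s['joint_pos'])
P=[]
for i in range(4):
    env.get_image('wrist');s=env.get_state();P.append(s['ee_pos'])
print(np.mean(P,0),np.std(P,0))
```

```text
8.9 [ 0.55076248 -0.10433347  0.180336  ] [-1.82992345e-04  9.99510844e-01  3.12735632e-02  6.49323909e-05] [-0.67825099  0.21463342 -2.35254706]
[-0.74448987  0.66570523  1.18646471  1.945358   -0.72468113  1.04355618
 -0.73795609]
[ 0.5507821  -0.1043332   0.18035191] [1.29708213e-05 5.05872038e-06 1.50132161e-05]
```

View pics/w2.png

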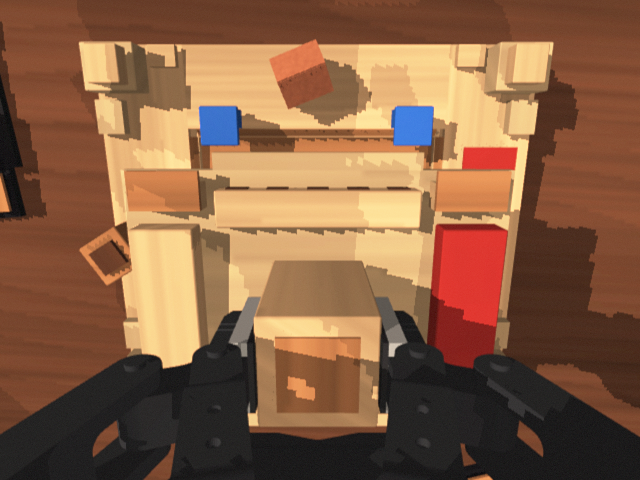

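Run:
```python
from m import *
d=np.load('w2.npz')['d'];im=np.load('w2.npz')['im'].astype(int);C=cloud('wrist',d)
k=(abs(C[...,2]-.2)<.004)&(np.hypot(C[...,0]-.551,C[...,1]+.104)<.03)
v,u=np.nonzero(k);print(u.min(),u.max(),v.min(),v.max());p=(C[k]*1000).astype(np.float32);print(cv2.minAreaRect(p[:,:2]),p.mean(0))
k=(im[...,2]>120)&(im[...,0]<80)&(abs(C[...,2]-.0555)<.004)
n,l,st,c=cv2.connectedComponentsWithStats(k.astype(np.uint8))
for i in range(1,n):
    if st[i,4]>150: print(st[i,4],np.round(C[l==i].mean(0),4))
```

```text
214 410 309 425Traceback (most recent call last):
  File "<stdin>", line 4, in <module>
cv2.error: OpenCV(4.12.0) /io/opencv/modules/imgproc/src/convhull.cpp:143: error: (-215:Assertion failed) total >= 0 && (depth == CV_32F || depth == CV_32S) in function 'convexHull'
```

Run:
```python
from m import *
d=np.load('w2.npz')['d'];im=np.load('w2.npz')['im'].astype(int);C=cloud('wrist',d)
for (u,v) in [(260,321),(376,321),(260,422),(378,422),(318,330)]: print(np.round(C[v,u],4))
k=(im[...,2]>120)&(im[...,0]<80)&(abs(C[...,2]-.0555)<.004)
n,l,st,c=cv2.connectedComponentsWithStats(k.astype(np.uint8))
for i in range(1,n):
    if st[i,4]>150: print(st[i,4],np.round(C[l==i].mean(0),4))
```

```text
[ 0.5648 -0.088   0.1994]
[ 0.5671 -0.1201  0.2   ]
[ 0.5322 -0.0889  0.1996]
[ 0.493  -0.1356  0.1449]
[ 0.5631 -0.1043  0.1995]
1385 [ 0.6164 -0.044   0.0547]
1440 [ 0.6233 -0.1551  0.0547]
```

Run:
```python
from m import *
z=np.load('w2.npz');d=z['d'];C=cloud('wrist',d)
for u in (290,318,350):
    c=C[300:440,u];k=np.nonzero(abs(c[:,2]-.1997)<.0015)[0];print(u,k.min()+300,k.max()+300,np.round(c[k.min()],4),np.round(c[k.max()],4))
for v in (340,380): 
    c=C[v];k=np.nonzero((abs(c[:,2]-.1997)<.0015)&(abs(np.arange(640)-318)<75))[0];print(v,k.min(),k.max(),np.round(c[k.min()],4),np.round(c[k.max()],4))
```

```text
290 315 425 [ 0.5667 -0.0962  0.1984] [ 0.5321 -0.0979  0.2002]
318 314 425 [ 0.5678 -0.104   0.1991] [ 0.5327 -0.1062  0.2002]
350 315 425 [ 0.5681 -0.1128  0.1993] [ 0.5329 -0.1157  0.1997]
340 254 381 [ 0.5596 -0.0866  0.2007] [ 0.5612 -0.1221  0.1997]
380 256 379 [ 0.5473 -0.0875  0.2012] [ 0.5487 -0.1228  0.1999]
```

Call:
carry_out(rows="0.12 -0.05 2 0 0 0; 0.12 -0.05 5 0 0 0; 0.12 -0.05 8 0 0 0; 0.12 -0.05 9.5 0 0 0; 0.12 -0.05 10.3 0 0 0; 0.12 -0.05 10.7 0 0 0; 0.12 -0.05 10.9 0 0 0; 0.12 -0.05 11.1 0 0 0")

```text
t: 9.95
ee_pos: [0.5564, -0.1029, 0.0734]
eef_rot: [-0.001, 0.999, 0.032, 0.004]
contact_force: [-5.1, 13.5, 39.4]
opening: 0.035
grasp_force: 65.5
```

Call:
carry_out(rows="0 0 0.2 0 0 0; 0 0 0.4 0 0 0; 0 0 0.6 0 0 0; 0 0 0.8 0 0 0; 0 0 0.8 0 0 0")

```text
t: 10.45
ee_pos: [0.5564, -0.1033, 0.0638]
eef_rot: [-0.0, 0.999, 0.032, 0.004]
contact_force: [6.5, 5.6, 13.8]
opening: 0.0351
grasp_force: 63.5
```

Run:
```python
from m import *
im,d=wrist('w3');s=env.get_state();print(s['moment'],s['joint_pos'])
z,dd=env.get_image('top');np.savez('top3',im=z,d=dd);cv2.imwrite('pics/top3.png',cv2.resize(z[150:290,290:450,::-1],(640,560),interpolation=cv2.INTER_CUBIC))
z,dd=env.get_image('scene');np.savez('sc3',im=z,d=dd)
```

```text
10.5 [ 0.55640727 -0.10331661  0.06378717] [-8.92917249e-06  9.99479220e-01  3.20556392e-02  3.70463538e-03] [ 4.59121243  5.78172758 14.38466488]
[ 0.44599471 -0.5207967   0.05773397] [-0.617744    0.79525482  0.98577475  2.0054154  -0.91137998  0.85553442
 -0.61452132]
```

View pics/w3.png

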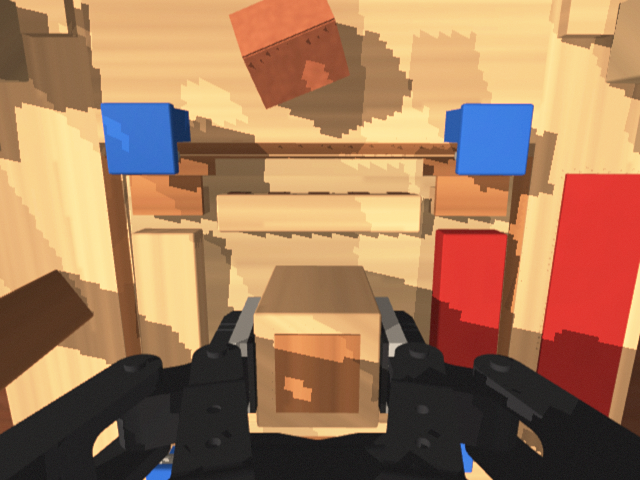

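```bash
cat > chk.py <<'E'
from m import *
import sys
z=np.load(sys.argv[1]);C=cloud('wrist',z['d'])
for nm,(u,v) in dict(hallN=(470,245),hallS=(470,310),wingN=(165,245),wingS=(165,310),orL=(165,200),orR=(470,200),long1=(230,215),long2=(410,215),rimL=(100,200),rimM=(320,120),tower=(318,330)).items():
    print(nm,np.round(np.median(C[v-3:v+4,u-6:u+7].reshape(-1,3),0),4))
E
python3 chk.py w3.npz
```

```text
hallN [ 0.5856 -0.1585  0.0397]
hallS [ 0.5605 -0.1619  0.041 ]
wingN [ 0.578  -0.0454  0.0386]
wingS [ 0.5523 -0.0452  0.0398]
orL [ 0.5946 -0.0451  0.0363]
orR [ 0.6019 -0.1569  0.0374]
long1 [ 0.5905 -0.0692  0.0363]
long2 [ 0.5948 -0.1357  0.0369]
rimL [ 0.5917 -0.0176  0.0293]
rimM [ 0.6266 -0.1003  0.0293]
tower [ 0.5685 -0.1032  0.0828]
```

View pics/top3.png

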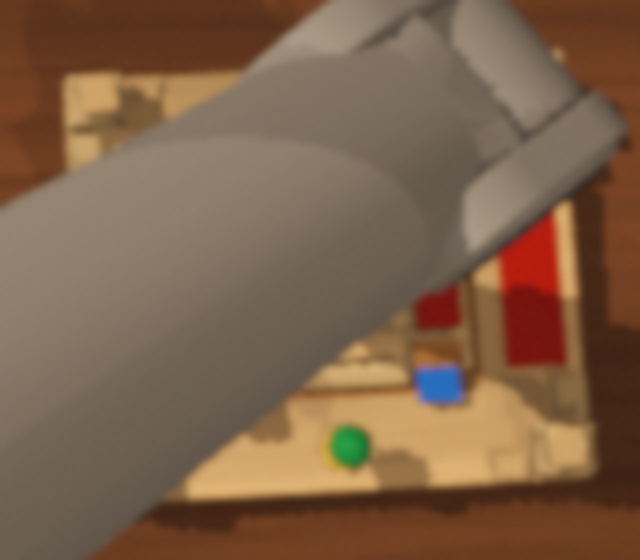

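```bash
cat > rel.py <<'E'
from m import *
import sys
z=np.load(sys.argv[1]);im=z['im'].astype(int);C=cloud('wrist',z['d'])
for u in (290,318,350):
    c=C[300:440,u];k=np.nonzero(abs(c[:,2]-.0815)<.004)[0];print('tow',u,k.min()+300,k.max()+300,np.round(c[k.min()],4),np.round(c[k.max()],4))
for v in (340,380): 
    c=C[v];k=np.nonzero((abs(c[:,2]-.0815)<.004)&(abs(np.arange(640)-318)<75))[0];print('tow',v,np.round(c[k.min()],4),np.round(c[k.max()],4))
k=(im[...,2]>120)&(im[...,0]<80)&(abs(C[...,2]-.0555)<.004)
n,l,st,c=cv2.connectedComponentsWithStats(k.astype(np.uint8))
for i in range(1,n):
    if st[i,4]>150: print(st[i,4],np.round(C[l==i].mean(0),4))
# height profiles along columns of hall and wing
for u in (165,470,318): 
    print(u,[tuple(np.round(C[v,u,[0,2]]*1000,1)) for v in range(130,345,8)])
E
python3 rel.py w3.npz
```

```text
tow 290 308 426 [ 0.5728 -0.0949  0.0784] [ 0.5376 -0.0969  0.0839]
tow 318 307 426 [ 0.5735 -0.1029  0.0782] [ 0.5378 -0.1052  0.0835]
tow 350 308 426 [ 0.5739 -0.1121  0.0786] [ 0.539  -0.1146  0.0843]
tow 340 [ 0.5653 -0.0837  0.085 ] [ 0.5669 -0.121   0.0835]
tow 380 [ 0.5516 -0.0863  0.0829] [ 0.5545 -0.1217  0.0838]
4689 [ 0.6166 -0.0438  0.0547]
4976 [ 0.6235 -0.1547  0.0547]
290 [ 0.4905 -0.0466  0.0545]
165 [(np.float64(619.7), np.float64(55.1)), (np.float64(617.3), np.float64(55.6)), (np.float64(614.8), np.float64(55.1)), (np.float64(612.3), np.float64(54.6)), (np.float64(609.9), np.float64(54.6)), (np.float64(607.4), np.float64(55.0)), (np.float64(602.5), np.float64(35.3)), (np.float64(599.6), np.float64(35.9)), (np.float64(596.8), np.float64(36.3)), (np.float64(593.8), np.float64(36.3)), (np.float64(590.9), np.float64(36.8)), (np.float64(585.9), np.float64(27.5)), (np.float64(582.4), np.float64(26.2)), (np.float64(582.1), np.float64(38.0)), (np.float64(579.2), np.float64(38.8)), (np.float64(576.0), np.float64(38.3)), (np.float64(573.0), np.float64(38.8)), (np.float64(570.
[... 1789 characters left out ...]
np.float64(597.4), np.float64(36.5)), (np.float64(594.5), np.float64(36.8)), (np.float64(591.4), np.float64(36.2)), (np.float64(588.4), np.float64(36.5)), (np.float64(583.4), np.float64(28.0)), (np.float64(579.9), np.float64(26.9)), (np.float64(576.4), np.float64(26.2)), (np.float64(573.3), np.float64(27.3)), (np.float64(571.1), np.float64(30.8)), (np.float64(571.5), np.float64(42.3)), (np.float64(572.3), np.float64(53.2)), (np.float64(572.8), np.float64(62.5)), (np.float64(573.3), np.float64(70.9)), (np.float64(573.2), np.float64(76.8)), (np.float64(573.1), np.float64(82.3)), (np.float64(570.8), np.float64(82.6)), (np.float64(568.4), np.float64(82.6)), (np.float64(566.6), np.float64(84.0))]
```

Call:
carry_out(rows="0 0 0 0 0 0; 0 0 0 0 0 0; 0 0 0 0 0 0; 0 0 0 0 0 0; 0 0 0 0 0 0; 0 0 0 0 0 0", gripper=-0.3)

```text
t: 11.25
ee_pos: [0.5517, -0.1038, 0.0612]
eef_rot: [0.0, 1.0, 0.031, -0.0]
contact_force: [-1.2, -0.3, -0.3]
opening: 0.0552
grasp_force: 0.0
```

```bash
python3 - <<'E'
from m import *
wrist('w4')
E
python3 rel.py w4.npz | cut -c1-1500 | sed 's/np.float64//g'; python3 chk.py w4.npz
```

```text
11.3 [ 0.5517994  -0.10380949  0.0611906 ] [ 5.32256325e-06  9.99523383e-01  3.08704832e-02 -1.42671423e-04] [-0.05669209 -0.14010088  0.48361609]
tow 290 300 416 [ 0.5735 -0.0956  0.0824] [ 0.5391 -0.0973  0.0848]
tow 318 300 416 [ 0.5741 -0.1031  0.0825] [ 0.5397 -0.1052  0.0849]
tow 350 300 416 [ 0.5749 -0.1116  0.0833] [ 0.5403 -0.1143  0.0849]
tow 340 [ 0.5611 -0.0846  0.0826] [ 0.5637 -0.1202  0.0834]
tow 380 [ 0.5497 -0.0856  0.0843] [ 0.5515 -0.1211  0.0836]
5053 [ 0.6167 -0.0438  0.0548]
5341 [ 0.6235 -0.1547  0.0547]
192 [ 0.4894 -0.0432  0.0546]
165 [((615.2), (54.5)), ((612.9), (55.7)), ((610.5), (54.6)), ((608.1), (55.3)), ((604.0), (36.1)), ((601.0), (34.8)), ((598.4), (37.1)), ((595.5), (36.2)), ((592.5), (35.5)), ((587.8), (26.2)), ((584.8), (26.6)), ((582.9), (32.3)), ((581.5), (39.2)), ((578.4), (39.0)), ((575.8), (40.3)), ((572.7), (40.1)), ((569.5), (39.4)), ((566.7), (40.3)), ((563.1), (38.9)), ((560.1), (39.4)), ((556.9), (39.5)), ((554.6), (41.5)), ((551.0), (40.7)), ((547.5), (40.2)), ((544.3), (40.5)), ((541.6), (41.7)), ((538.1), (41.5))]
470 [((621.0), (54.
[... 662 characters left out ...]
0), (36.5)), ((593.2), (36.9)), ((590.4), (37.7)), ((585.5), (27.4)), ((582.6), (28.7)), ((579.2), (27.6)), ((575.9), (27.5)), ((572.8), (27.8)), ((572.2), (37.0)), ((573.0), (49.2)), ((573.7), (60.0)), ((574.1), (68.4)), ((575.0), (77.5)), ((574.8), (82.8)), ((572.3), (82.5)), ((570.5), (83.7)), ((568.6), (84.6)), ((566.3), (84.7)), ((564.2), (85.2))]
hallN [ 0.5815 -0.1578  0.0405]
hallS [ 0.5569 -0.1612  0.0419]
wingN [ 0.5744 -0.0474  0.0391]
wingS [ 0.5493 -0.0468  0.0404]
orL [ 0.5905 -0.046   0.0364]
orR [ 0.5961 -0.159   0.0279]
long1 [ 0.5864 -0.0704  0.0366]
long2 [ 0.5906 -0.1361  0.0371]
rimL [ 0.5875 -0.0199  0.0289]
rimM [ 0.6217 -0.1009  0.0293]
tower [ 0.5663 -0.1036  0.0845]
```

Call:
carry_out(rows="0 0 0 0 0 0; 0 0 0 0 0 0; 0 0 -3 0 0 0; 0 0 -8 0 0 0; 0 0 -12 0 0 0; 2 0 -15 0 0 0; -3 0 -18 0 0 0; -3 0 -18 0 0 0", gripper=-1)

```text
t: 12.15
ee_pos: [0.5199, -0.1076, 0.2434]
eef_rot: [-0.0, 1.0, 0.029, 0.001]
contact_force: [0.2, -0.8, 0.5]
opening: 0.0852
grasp_force: 0.0
```

```bash
cat > ht.py <<'E'
from m import *
import sys
tag=sys.argv[1];im,d=wrist(tag);C=cloud('wrist',d)
K,R,e=cam('wrist')
y=np.radians(3.68);Y=np.array([np.cos(y),np.sin(y)]);X=np.array([Y[1],-Y[0]])
k=(im[...,2]>120)&(im[...,0]<80)&(abs(C[...,2]-.0555)<.016)&(C[...,2]>.038)
n,l,st,c=cv2.connectedComponentsWithStats(k.astype(np.uint8))
for i in range(1,n):
    if st[i,4]>100: print('tab',st[i,4],np.round(C[l==i].mean(0),4),np.round(np.median(C[l==i][:,2]),4))
c0=np.array([.5515,-.1043])
q=C[...,:2]-c0;bx=q@X*1000;by=q@Y*1000;z=C[...,2]*1000
for nm,a,b in [('hallN',58,25),('hallS',58,-25),('wingN',-58,25),('wingS',-58,-25),('longN',0,42),('longS',0,-42),('cNE',56,48),('cNW',-56,48),('cSW',-56,-48),('cSE',56,-48),('rimN',30,75),('rimS',30,-80),('rimW',-90,30),('rimE',90,0)]:
    k=(abs(bx-a)<4)&(abs(by-b)<4);print(nm,k.sum(),np.round(np.percentile(z[k],[25,50,75]),1) if k.sum() else '')
k=(z>75)&(z<90)&(abs(bx)<30)&(abs(by)<30)
A=np.c_[bx[k],by[k],np.ones(k.sum())];p=np.linalg.lstsq(A,z[k],rcond=None)[0]
print('tower tilt deg',np.degrees(p[:2]),'ctr',bx[k].mean(),by[k].mean(),z[k].mean(),cv2.minAreaRect(np.c_[bx[k],by[k]].astype(np.float32)))
E
python3 ht.py w5
```

```text
12.2 [ 0.51991947 -0.10679683  0.24271443] [-7.76345755e-04  9.99566104e-01  2.94386237e-02  6.06526934e-04] [-0.4567809  -0.24054628 -0.54072825]
tab 953 [ 0.6172 -0.043   0.0537] 0.0537
tab 984 [ 0.624  -0.1539  0.0536] 0.0537
tab 360 [ 0.4955 -0.1624  0.0402] 0.0401
tab 676 [ 0.4836 -0.0516  0.0538] 0.0538
hallN 118 [38.8 39.3 40.1]
hallS 2637 [287.3 292.6 294.3]
wingN 109 [37.7 38.1 38.6]
wingS 2678 [287.8 292.8 294.4]
longN 109 [35.4 35.9 36.4]
longS 71 [39.6 40.4 41. ]
cNE 129 [35.7 36.5 37. ]
cNW 118 [34.9 35.4 35.9]
cSW 78 [40.6 41.  41.5]
cSE 88 [40.4 41.9 42.5]
rimN 125 [27.8 28.2 28.7]
rimS 92 [27.8 28.3 28.9]
rimW 105 [27.8 28.3 28.7]
rimE 104 [28.  28.5 29.3]
tower tilt deg [ 0.60786333 -3.46318037] ctr -2.1030613966171234 7.141298895054469 83.3891628496303 ((-2.207204818725586, 6.772150039672852), (36.05937957763672, 36.00410842895508), 0.47062015533447266)
```

View pics/w5.png

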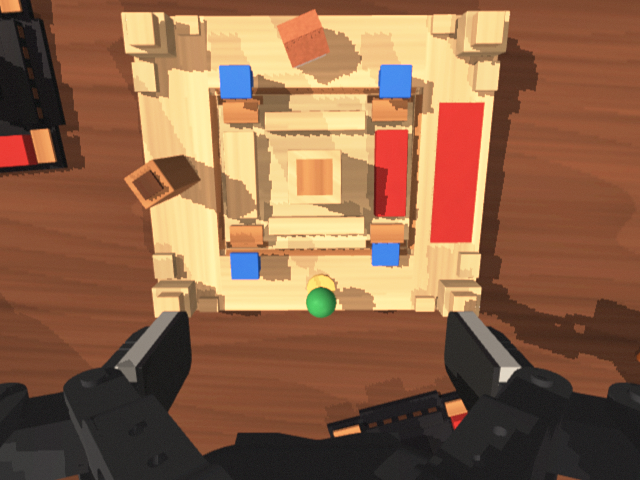

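Call:
carry_out(rows="3.3 0 4 0 0 0; 3.3 0 8 0 0 0; 3.3 0 12 0 0 0; 3.3 0 15 0 0 0; 3.3 0 16.5 0 0 0; 3.3 0 17.5 0 0 0; 3.3 0 17.5 0 0 0; 3.3 0 17.5 0 0 0")

```text
t: 13.05
ee_pos: [0.5557, -0.1039, 0.0672]
eef_rot: [0.0, 1.0, 0.031, 0.001]
contact_force: [0.6, 0.7, -0.0]
opening: 0.0849
grasp_force: 0.0
```

Call:
carry_out(rows="0 0 0 0 0 0; 0 0 0 0 0 0; 0 0 0 0 0 0; 0 0 0 0 0 0; 0 0 0 0 0 0; 0 0 0 0 0 0; 0 0 0 0 0 0; 0 0 0 0 0 0", gripper=1, grip_force=60)

```text
t: 13.85
ee_pos: [0.5554, -0.1033, 0.067]
eef_rot: [-0.0, 1.0, 0.031, 0.0]
contact_force: [-0.3, 1.0, 5.6]
opening: 0.0349
grasp_force: 59.2
```

Call:
carry_out(rows="0 0 0 0 0 0; 0 0 0 0 0 0; 0 0 -0.5 0 0 0; 0 0 -1 0 0 0; 0 0 -1.5 0 0 0; 0 0 -2 0 0 0; 0 0 -3 0 0 0; 0 0 -3.5 0 0 0")

```text
t: 14.65
ee_pos: [0.5552, -0.1038, 0.1024]
eef_rot: [0.0, 1.0, 0.031, 0.0]
contact_force: [0.2, -0.4, -2.6]
opening: 0.0353
grasp_force: 60.0
```

Call:
carry_out(rows="0 0 -3 0 0 0; 0 0 -6 0 0 0; 0 0 -8 0 0 0; 0 0 -8 0 0 0; 0 0 -8 0 0 0; 0 0 -8 0 0 0")

```text
t: 15.25
ee_pos: [0.5542, -0.1031, 0.1802]
eef_rot: [-0.0, 1.0, 0.031, -0.001]
contact_force: [1.0, -0.3, -2.9]
opening: 0.0354
grasp_force: 60.8
```

```bash
sed -i 's/(z>75)&(z<90)/(z>float(sys.argv[2])-7)\&(z<float(sys.argv[2])+7)/' ht.py; python3 ht.py w6 196 | grep -v -e rim -e long
python3 - <<'E'
from h import *
im,d=env.get_image('scene');cv2.imwrite('pics/s6.png',cv2.resize(im[210:430,130:400,::-1],(780,636)))
env.get_image('top')
for n in('scene','top'):
    K,R,e=cam(n)
    for r in env.landmark_of(n,'pad_a')[:5]: print(n,round(r['conf'],2),np.round(R@r['at']+e,3))
E
```

```text
15.3 [ 0.55416148 -0.1032042   0.18008876] [-2.25916164e-04  9.99520292e-01  3.09532775e-02 -1.01414653e-03] [ 0.11628893 -0.83418686 -1.88387475]
tab 1388 [ 0.6164 -0.0439  0.0547] 0.0547
tab 1442 [ 0.6233 -0.1552  0.0547] 0.0548
hallN 440 [152.3 152.6 153. ]
hallS 60 [155.2 155.6 155.8]
wingN 438 [152.  152.5 153. ]
wingS 43 [154.9 155.3 155.7]
cNE 469 [149.3 149.7 150.2]
cNW 463 [149.1 149.5 150. ]
cSW 0 
cSE 0 
tower tilt deg [-0.05357361 -5.82882491] ctr -0.2677680395542042 7.1797604948822284 197.05783618804404 ((0.10498046875, 4.898347854614258), (59.943321228027344, 37.080718994140625), 1.1467344760894775)
scene 0.82 [ 0.624 -0.152  0.052]
scene 0.54 [ 0.616 -0.042  0.056]
scene 0.52 [ 0.494 -0.162  0.054]
top 0.51 [ 0.487 -0.162  0.059]
```

Call:
carry_out(rows="0 0 0 0 3.3 0; 0 0 0 0 3.3 0; 0 0 0 0 3.3 0; 0 0 0 0 3.3 0; 0 0 0 0 3.3 0")

```text
t: 16.05
ee_pos: [0.5553, -0.1035, 0.1813]
eef_rot: [-0.001, 0.999, 0.031, 0.029]
contact_force: [-0.3, 0.7, -2.4]
opening: 0.0349
grasp_force: 60.7
```

```bash
cat > air.py <<'E'
from m import *
import sys
tag=sys.argv[1];im,d=wrist(tag);C=cloud('wrist',d)
y=np.radians(3.68);Y=np.array([np.cos(y),np.sin(y)]);X=np.array([Y[1],-Y[0]]);c0=np.array([.5515,-.1043])
q=C[...,:2]-c0;bx=q@X*1000;by=q@Y*1000;z=C[...,2]*1000
k=(im[...,2]>120)&(im[...,0]<80)&(abs(z-55)<5)
n,l,st,c=cv2.connectedComponentsWithStats(k.astype(np.uint8))
T=[(bx[l==i].mean(),by[l==i].mean(),z[l==i].mean()) for i in range(1,n) if st[i,4]>800];print('tabs N',np.round(T,2))
off=np.mean(T,0)[:2]-[0,67.5];print('view offset',off)
def plane(k):
    A=np.c_[bx[k],by[k],np.ones(k.sum())];w=np.ones(len(A),bool)
    for _ in range(5):
        p=np.linalg.lstsq(A[w],z[k][w],rcond=None)[0];w=abs(A@p-z[k])<1.2
    return p,w
v,u=np.mgrid[:480,:640]
for nm,(u0,u1,v0,v1) in dict(hall=(442,498,240,300),wing=(140,195,240,300),tower=(268,366,332,405),long=(225,415,200,222),orL=(137,195,180,205),orR=(443,500,180,205)).items():
    k=(u>u0)&(u<u1)&(v>v0)&(v<v1)&(d>0);p,w=plane(k);print(nm,np.round(np.degrees(p[:2]),2),'mean',np.round([bx[k][w].mean(),by[k][w].mean(),z[k][w].mean()],1),w.mean().round(2))
    if nm=='tower': zt=z[k][w].mean()
k=(u>240)&(u<400)&(v>290)&(v<440)&(abs(z-zt)<2.5)
cols=[k[:,j].nonzero()[0] for j in range(280,356,5)]
N=np.median([by[c.min(),j] for c,j in zip(cols,range(280,356,5))]);S=np.median([by[c.max(),j] for c,j in zip(cols,range(280,356,5))])
r=[k[i].nonzero()[0] for i in range(335,400,5)]
W=np.median([bx[i,c.min()] for c,i in zip(r,range(335,400,5))]);E=np.median([bx[i,c.max()] for c,i in zip(r,range(335,400,5))])
print('tower N,S',N,S,'W,E',W,E,'centre rel board',(W+E)/2-off[0],(N+S)/2-off[1],zt)
E
python3 air.py w7
```

```text
16.1 [ 0.55522293 -0.10353571  0.18126696] [-7.40007166e-04  9.99106460e-01  3.11206002e-02  2.85874529e-02] [ 0.14461328 -0.18657937 -2.89289111]
tabs N [[-57.13  70.96  54.71]
 [ 56.39  70.87  54.72]]
view offset [-0.37393009  3.41549353]
hall [-0.22  0.04] mean [ 58.5  19.8 155.2] 0.95
wing [ 0.29 -0.14] mean [-57.5  19.9 154.9] 0.96
tower [0.22 1.18] mean [ -0.2   2.  199. ] 0.92
long [0.14 0.3 ] mean [  1.1  42.3 152.9] 0.94
orL [ 0.38 -0.58] mean [-56.3  49.4 153.3] 0.95
orR [-0.32  0.17] mean [ 57.5  49.2 153.5] 0.94
tower N,S 22.744638469059744 -12.873641644859031 W,E -17.543485561527316 17.635312353079268 centre rel board 0.4198434832091884 1.5200048782592983 198.96901613603947
```

Run:
```python
from m import *
y=np.radians(3.68);Y=np.array([np.cos(y),np.sin(y)]);X=np.array([Y[1],-Y[0]]);c0=np.array([.5515,-.1043])
for t in ('w1','w6','w7'):
    z0=np.load(t+'.npz');K=cam('wrist')[0];d=z0['d'];v,u=np.mgrid[:480,:640]
    C=np.dstack([(u-K[0,2])/K[0,0]*d,(v-K[1,2])/K[1,1]*d,d])@z0['R'].T+z0['e']
    q=C[...,:2]-c0;bx=q@X*1000;by=q@Y*1000;z=C[...,2]*1000
    k=(abs(z-29)<4)&(abs(bx)<125)&(abs(by)<108)
    A=np.c_[bx[k],by[k],np.ones(k.sum())];w=np.ones(k.sum(),bool)
    for _ in range(6): p=np.linalg.lstsq(A[w],z[k][w],rcond=None)[0];w=abs(A@p-z[k])<1
    print(t,'rim',np.degrees(p[:2]),p[2],w.sum(),w.mean())
    k=z<12;A=np.c_[bx[k],by[k],np.ones(k.sum())]
    if k.sum()>500: p=np.linalg.lstsq(A,z[k],rcond=None)[0];print(' table',np.degrees(p[:2]),p[2],k.sum())
    if t=='w1':
        for nm,a,b in [('hall',-58,0),('wing',58,0),('long',0,42),('cNE',56,48),('cNW',-56,48),('cSW',-56,-48),('cSE',56,-48)]:
            k=(abs(bx-a)<5)&(abs(by-b)<4);print(nm,np.median(z[k]).round(1))
```

```text
w1 rim [ 0.09891855 -0.04749102] 29.166964006217405 23012 0.6082359782206481
 table [-0.08368544  0.05010369] -0.5588270505341912 159819
hall 346.4
wing 348.5
long 35.0
cNE 35.6
cNW 35.5
cSW 35.7
cSE 35.5
w6 rim [ 0.03500184 -0.24862431] 29.56158356684426 20815 0.7733318472284143
 table [-0.02509281 -0.05208828] -0.6387119223415471 111195
w7 rim [0.01136485 0.02111779] 29.173049104467246 17881 0.8110400508005624
 table [-0.04314288 -0.04214276] -0.6080427330922119 121135
```

Call:
carry_out(rows="-0.28 -0.04 2 0 0 0; -0.46 -0.04 5 0 0 0; -0.54 -0.04 7 0 0 0; -0.58 -0.04 7.8 0 0 0; -0.58 -0.04 7.8 0 0 0; -0.58 -0.04 7.8 0 0 0; -0.58 -0.04 7.8 0 0 0")

```text
t: 16.85
ee_pos: [0.5544, -0.1036, 0.1042]
eef_rot: [-0.001, 0.999, 0.031, 0.03]
contact_force: [-0.0, -0.4, -1.8]
opening: 0.035
grasp_force: 60.6
```

```bash
python3 air.py w8; python3 air.py w8b | grep centre
```

```text
16.9 [ 0.55432311 -0.10346791  0.10409476] [-7.77329557e-04  9.99080875e-01  3.09559518e-02  2.96400188e-02] [-0.2534979   0.90626085 -2.63529536]
tabs N [[ 55.1   68.53  54.54]
 [-56.37  68.4   54.56]]
view offset [-0.6342364  0.964412 ]
hall [-0.25 -0.08] mean [58.2 18.9 77.9] 0.95
wing [ 0.16 -0.09] mean [-57.7  19.   77.7] 0.96
tower [0.3  1.39] mean [ -0.4   1.  121.7] 0.92
long [0.15 0.41] mean [ 0.8 41.4 75.7] 0.95
orL [0.3  0.36] mean [-56.6  48.5  76.1] 0.94
orR [ 0.24 -0.03] mean [57.3 48.3 76.3] 0.94
tower N,S 21.660261300695353 -13.803757931192909 W,E -17.894023467819608 17.403693011537353 centre rel board 0.38907116907609485 2.963839687602805 121.69090960019713
tower N,S 21.577181430277193 -14.142950576365603 W,E -17.98676380082267 17.24656261590339 centre rel board 0.18699601738604343 2.7296333594839783 121.36912517488108
```

```bash
cat > edge.py <<'E'
from m import *
import sys
y=np.radians(3.68);Y=np.array([np.cos(y),np.sin(y)]);X=np.array([Y[1],-Y[0]]);c0=np.array([.5515,-.1043])
K=cam('wrist')[0]
for t in sys.argv[1:]:
    z0=np.load(t+'.npz');d=z0['d'];v,u=np.mgrid[:480,:640];im=z0['im'].astype(int)
    C=np.dstack([(u-K[0,2])/K[0,0]*d,(v-K[1,2])/K[1,1]*d,d])@z0['R'].T+z0['e']
    q=C[...,:2]-c0;bx=q@X*1000;by=q@Y*1000;z=C[...,2]*1000
    red=(im[...,0]>70)&(im[...,1]<.45*im[...,0])&(im[...,2]<.45*im[...,0])
    k=red&(abs(bx-58)<9)&(by>0)&(by<45)
    cols=[(by[c,j],z[c,j]) for j in range(640) for c in [k[:,j].nonzero()[0]] if len(c)>25]
    Nn=[b[0] for b,_ in cols];zz=[zc[3:12].mean() for _,zc in cols]
    b=(im[...,2]>120)&(im[...,0]<80)&(abs(z-55)<5)&(by>0)
    print(t,'hall N edge',np.round(np.percentile(Nn,[20,50,80]),1),np.median(zz).round(1),'tab by',np.round([np.percentile(by[b],[1,50,99])],1))
E
python3 edge.py w3 w4 w7 w8 w8b
python3 - <<'E'
from rig import env
print(env.get_state()['t'])
E
```

```text
w3 hall N edge [34.6 34.7 34.8] 39.4 tab by [[58.1 68.7 78.9]]
w4 hall N edge [36.  36.2 36.2] 39.8 tab by [[58.1 68.9 78.9]]
w7 hall N edge [37.7 37.7 37.8] 155.0 tab by [[58.8 71.5 78.5]]
w8 hall N edge [36.8 36.9 37. ] 77.9 tab by [[58.  68.7 78.8]]
w8b hall N edge [36.5 36.6 36.7] 77.6 tab by [[58.1 68.7 78.8]]
17.05
```

Call:
carry_out(rows="-0.27 -0.03 0 0 0 0; -0.27 -0.03 0 0 0 0; -0.33 -0.03 1 0 0 0; -0.39 -0.03 2 0 0 0; -0.42 -0.03 2.5 0 0 0; -0.45 -0.03 3 0 0 0; -0.47 -0.03 3.4 0 0 0; -0.47 -0.03 3.4 0 0 0")

```text
t: 17.85
ee_pos: [0.5508, -0.1032, 0.0684]
eef_rot: [-0.001, 0.999, 0.031, 0.029]
contact_force: [0.0, -0.4, -3.8]
opening: 0.0351
grasp_force: 60.8
```

```bash
python3 air.py w9; python3 edge.py w9
```

```text
17.9 [ 0.55082221 -0.10326575  0.06871647] [-8.59821178e-04  9.99112680e-01  3.08608130e-02  2.86482860e-02] [ 0.52575124  0.82429557 -2.60188774]
tabs N [[-56.21  68.78  54.93]
 [ 54.96  68.51  54.88]]
view offset [-0.62626566  1.14644721]
hall [-0.03 -0.28] mean [57.9 15.5 42.8] 0.94
wing [ 0.57 -0.26] mean [-58.   15.7  42.6] 0.95
tower [0.11 1.22] mean [-0.6 -2.2 86.6] 0.92
long [0.06 0.28] mean [ 0.6 38.1 40.6] 0.94
orL [ 0.37 -0.08] mean [-56.9  45.3  40.9] 0.95
orR [-0.26  0.39] mean [57.  44.9 41.2] 0.94
tower N,S 18.447990290373674 -17.240663267474318 W,E -18.17835894381331 17.146182382143245 centre rel board 0.11017737901643265 -0.5427837023878119 86.6417094214089
w9 hall N edge [33.3 33.3 33.4] 42.5 tab by [[58.1 68.7 78.8]]
```

Call:
carry_out(rows="0.02 0 0.2 0 0 0; 0.02 0 0.4 0 0 0; 0.02 0 0.55 0 0 0; 0.02 0 0.65 0 0 0; 0.02 0 0.65 0 0 0")

```text
t: 18.45
ee_pos: [0.5513, -0.1031, 0.0634]
eef_rot: [-0.002, 0.999, 0.031, 0.029]
contact_force: [-5.7, 1.9, 11.0]
opening: 0.0354
grasp_force: 62.6
```

```bash
python3 air.py w10|grep -v tabs; python3 edge.py w10
```

```text
18.5 [ 0.5512841  -0.1030593   0.06334395] [-0.00170087  0.99910485  0.030827    0.02891885] [-5.24539366  2.17286395 10.24137988]
 [-56.2   68.67  54.72]]
view offset [-0.62049258  1.08241941]
hall [-0.37  0.2 ] mean [57.7 16.  37.3] 0.95
wing [ 0.34 -0.  ] mean [-58.2  16.1  37.3] 0.95
tower [0.18 1.39] mean [-0.9 -1.8 81.1] 0.91
long [0.03 0.6 ] mean [ 0.4 38.5 35.3] 0.94
orL [-0.04  0.74] mean [-57.   45.6  35.8] 0.95
orR [-0.24  0.81] mean [56.7 45.4 35.8] 0.94
tower N,S 18.784403371859106 -16.927262585201984 W,E -18.28777648857679 16.96666925587855 centre rel board -0.04006104020427159 -0.1538490159662107 81.13158405783521
w10 hall N edge [33.9 34.  34.1] 37.1 tab by [[58.  68.6 78.9]]
```

Call:
carry_out(rows="0 0 0 0 0 0; 0 0 0 0 0 0; 0 0 0 0 0 0; 0 0 0 0 0 0; 0.1 0 -1.5 0 0 0; 0.3 0 -6 0 0 0; 0.6 0 -11 0 0 0; -3 0 -16 0 -3.3 0", gripper=-1)

```text
t: 19.35
ee_pos: [0.5213, -0.1057, 0.215]
eef_rot: [0.001, 1.0, 0.031, 0.001]
contact_force: [0.4, 0.5, 0.4]
opening: 0.0854
grasp_force: 0.0
```

```bash
python3 - <<'E'
from rig import env
for i in range(3): env.get_image('wrist')
E
python3 ht.py w11 82
```

```text
19.55 [ 0.52005954 -0.10493755  0.21252848] [-3.46531456e-04  9.99520700e-01  3.09322367e-02  1.20275227e-03] [-0.27451591  0.38605113 -0.08230972]
tab 1206 [ 0.6155 -0.0436  0.0534] 0.0534
tab 1235 [ 0.6224 -0.1546  0.0534] 0.0534
tab 840 [ 0.482  -0.0521  0.0537] 0.0538
tab 858 [ 0.4889 -0.1631  0.0537] 0.0538
hallN 138 [35.4 35.8 36.3]
hallS 2692 [258.2 262.6 264.6]
wingN 139 [35.6 36.  36.5]
wingS 2278 [241.  261.1 263.2]
longN 145 [33.4 34.  34.6]
longS 114 [33.7 34.2 34.8]
cNE 140 [34.  34.5 35. ]
cNW 148 [34.  34.5 35. ]
cSW 115 [34.3 34.9 35.2]
cSE 109 [34.4 34.7 35.2]
rimN 146 [27.4 27.9 28.3]
rimS 105 [27.9 28.4 28.8]
rimW 129 [27.6 28.1 28.6]
rimE 127 [27.9 28.4 29. ]
tower tilt deg [ 0.01295657 -0.35794726] ctr -1.1489136329329892 0.7081929898694097 79.53979716099333 ((-1.0902862548828125, 0.10082817077636719), (36.12751388549805, 36.25753402709961), 0.2804904878139496)
```

View pics/w11.png

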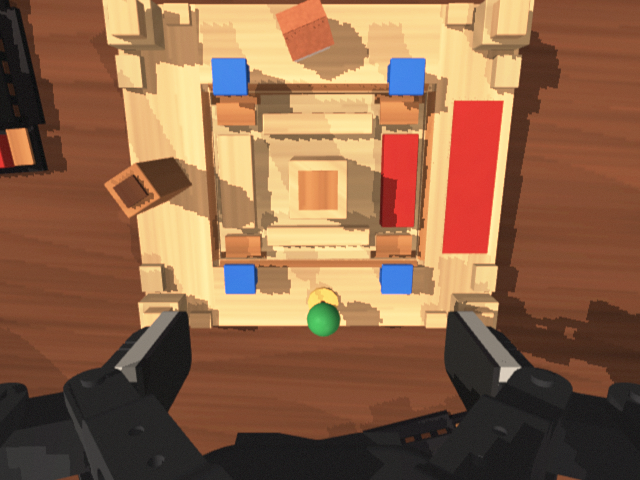

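Call:
carry_out(rows="3 2 0 0 0 0; 6 4 0 0 0 0; 9 5.7 0 0 0 0; 9.6 5.7 3 0 0 0; 9.6 5.7 7 0 0 0; 9.6 5.7 10 0 0 0; 9.6 5.7 11.5 0 0 0; 9.6 5.7 11.5 0 0 0", gripper=1)

```text
t: 20.4
ee_pos: [0.6175, -0.1555, 0.0936]
eef_rot: [-0.001, 1.0, 0.031, -0.002]
contact_force: [-0.7, -0.5, 0.2]
opening: -0.0003
grasp_force: 0.0
```

Call:
carry_out(rows="0 0 0 0 0 0; 0 0 0 0 0 0; 0 0 0 0 0 0")

```text
t: 20.7
ee_pos: [0.6199, -0.1563, 0.0978]
eef_rot: [0.0, 1.0, 0.031, 0.001]
contact_force: [-0.2, -0.3, -0.1]
opening: 0.0003
grasp_force: 0.0
```

Call:
carry_out(rows="0 0 1 0 0 0; 0 0 2 0 0 0; 0 0 2.6 0 0 0; 0 0 3 0 0 0; 0 0 3.4 0 0 0; 0 0 3.7 0 0 0; 0 0 3.9 0 0 0; 0 0 4 0 0 0")

```text
t: 21.5
ee_pos: [0.6184, -0.1563, 0.0563]
eef_rot: [-0.0, 1.0, 0.031, -0.0]
contact_force: [-0.7, 0.0, 1.2]
opening: -0.0001
grasp_force: 0.3
```

Call:
carry_out(rows="0 0 0.1 0 0 0; 0 0 0.2 0 0 0; 0 0 0.3 0 0 0")

```text
t: 21.8
ee_pos: [0.6194, -0.1563, 0.0546]
eef_rot: [-0.0, 1.0, 0.031, 0.0]
contact_force: [-5.0, 2.9, 16.4]
opening: -0.0002
grasp_force: 8.4
```

Call:
carry_out(rows="0 0 -3 0 0 0; 0 0 -6 0 0 0; 0 -4 -6 0 0 0; 0 -8 -6 0 0 0; 0 -11.2 -6 0 0 0; 0 -11.2 -4 0 0 0; 0 -11.2 -4 0 0 0; 0 -11.2 -4 0 0 0")

```text
t: 22.6
ee_pos: [0.6118, -0.0456, 0.0932]
eef_rot: [0.0, 1.0, 0.03, -0.0]
contact_force: [-0.1, -1.1, 0.2]
opening: 0.0
grasp_force: 0.0
```

```bash
cat > t.py <<'E'
from m import *
import sys
im,d=wrist(sys.argv[1]);C=cloud('wrist',d)
k=(im[...,2]>120)&(im[...,0]<80)&(C[...,2]>.033)&(C[...,2]<.065)
n,l,st,c=cv2.connectedComponentsWithStats(k.astype(np.uint8))
for i in range(1,n):
    if st[i,4]>100: print('tab',st[i,4],np.round(c[i]),np.round(np.median(C[l==i],0),4))
P=[]
for i in range(2): env.get_image('wrist');P.append(env.get_state()['ee_pos'])
print(np.mean(P,0))
E
python3 t.py w12
```

```text
22.65 [ 0.61213394 -0.04611488  0.09371639] [5.59832278e-04 9.99556738e-01 2.97652516e-02 2.07814425e-04] [ 0.42127169 -0.49811225 -0.27326675]
tab 2427 [310. 274.] [ 0.6215 -0.043   0.0548]
tab 2441 [557. 283.] [ 0.6188 -0.1545  0.0415]
[ 0.61237446 -0.04596739  0.09402614]
```

Call:
carry_out(rows="0 -0.15 1 0 0 0; 0 -0.15 2 0 0 0; 0 -0.15 2.6 0 0 0; 0 -0.15 3 0 0 0; 0 -0.15 3.4 0 0 0; 0 -0.15 3.7 0 0 0; 0 -0.15 3.9 0 0 0; 0 -0.15 4.1 0 0 0")

```text
t: 23.6
ee_pos: [0.6116, -0.0431, 0.0543]
eef_rot: [-0.001, 1.0, 0.031, -0.0]
contact_force: [-13.2, 3.6, 36.7]
opening: 0.0003
grasp_force: 17.8
```

Call:
carry_out(rows="0 0 -3 0 0 0; 0 0 -6.5 0 0 0; -4 0 -6.5 0 0 0; -8 0 -6.5 0 0 0; -12 0 -6.5 0 0 0; -12.8 0 -5.5 0 0 0; -12.8 0 -4 0 0 0; -12.8 0 -4 0 0 0")

```text
t: 24.4
ee_pos: [0.484, -0.0501, 0.0914]
eef_rot: [-0.0, 1.0, 0.031, -0.0]
contact_force: [0.4, -0.1, -0.1]
opening: 0.0001
grasp_force: 0.0
```

```bash
python3 t.py w13
```

```text
24.45 [ 0.48461425 -0.05049293  0.09206032] [ 4.99829667e-05  9.99516682e-01  3.10866406e-02 -1.43375318e-04] [-0.16926061 -1.0233678   0.38988008]
tab 1081 [321. 288.] [ 0.4892 -0.0527  0.0552]
tab 3219 [579. 300.] [ 0.4887 -0.1605  0.055 ]
[ 0.4852341  -0.05087589  0.09276139]
```

Call:
carry_out(rows="-0.1 0.16 1 0 0 0; -0.1 0.16 2 0 0 0; -0.1 0.16 2.5 0 0 0; -0.1 0.16 2.9 0 0 0; -0.1 0.16 3.3 0 0 0; -0.1 0.16 3.6 0 0 0; -0.1 0.16 3.8 0 0 0; -0.1 0.16 3.9 0 0 0")

```text
t: 25.4
ee_pos: [0.4843, -0.0525, 0.0543]
eef_rot: [-0.0, 1.0, 0.031, 0.001]
contact_force: [-4.2, 3.5, 27.3]
opening: 0.0002
grasp_force: 13.8
```

Call:
carry_out(rows="0 0 -3 0 0 0; 0 0 -6.5 0 0 0; 0 4 -6.5 0 0 0; 0 8 -6.5 0 0 0; 0 11.2 -6.5 0 0 0; 0 11.2 -5 0 0 0; 0 11.2 -4 0 0 0; 0 11.2 -4 0 0 0")

```text
t: 26.2
ee_pos: [0.489, -0.1631, 0.0918]
eef_rot: [-0.001, 1.0, 0.031, -0.002]
contact_force: [1.1, 1.1, 0.7]
opening: -0.0002
grasp_force: 0.0
```

```bash
python3 t.py w14
```

```text
26.25 [ 0.48952012 -0.16315103  0.09251194] [-4.83700225e-04  9.99508912e-01  3.13121050e-02 -1.11958568e-03] [-0.39609764  0.18982916  0.5850718 ]
tab 2264 [ 66. 271.] [ 0.4893 -0.0523  0.0419]
tab 1376 [318. 285.] [ 0.4951 -0.1638  0.0552]
[ 0.49038767 -0.16341424  0.09341135]
```

Call:
carry_out(rows="0.1 0.1 1 0 0 0; 0.1 0.1 2 0 0 0; 0.1 0.1 2.5 0 0 0; 0.1 0.1 2.9 0 0 0; 0.1 0.1 3.3 0 0 0; 0.1 0.1 3.6 0 0 0; 0.1 0.1 3.8 0 0 0; 0.1 0.1 3.95 0 0 0")

```text
t: 27.2
ee_pos: [0.4922, -0.1653, 0.0544]
eef_rot: [0.0, 1.0, 0.031, 0.001]
contact_force: [-1.4, 3.5, 22.6]
opening: 0.0002
grasp_force: 11.3
```

Call:
carry_out(rows="0 0 -3 0 0 0; 0 0 -7 0 0 0; 0 0 -11 0 0 0; 1 -2 -15 0 0 0; 2 -4 -18 0 0 0; 3 -5.5 -20 0 0 0; 3 -5.5 -20 0 0 0; 3 -5.5 -20 0 0 0")

```text
t: 28.0
ee_pos: [0.5172, -0.1082, 0.2532]
eef_rot: [-0.0, 1.0, 0.031, -0.001]
contact_force: [-0.4, -0.4, 0.4]
opening: -0.0001
grasp_force: 0.0
```

```bash
python3 t.py w15
python3 - <<'E'
from h import *
K,R,e=cam('wrist')
for th in ['highrise','house','tree']:
    for r in env.landmark_of('wrist',th)[:1]: print(th,round(r['conf'],2),np.round(R@r['at']+e,3))
E
```

```text
28.05 [ 0.51660528 -0.10864742  0.2527519 ] [-1.23792829e-04  9.99530556e-01  3.06222898e-02 -9.63235061e-04] [-0.07994359 -0.50015178 -0.18940184]
tab 804 [239.  88.] [ 0.6096 -0.0449  0.0411]
tab 811 [387.  88.] [ 0.6164 -0.156   0.0411]
tab 623 [247. 245.] [ 0.4883 -0.0527  0.0413]
tab 621 [381. 245.] [ 0.4953 -0.1637  0.0413]
[ 0.51653788 -0.10908265  0.25275248]
highrise 0.61 [0.545 0.004 0.03 ]
house 0.94 [ 0.646 -0.093  0.031]
tree 0.97 [ 0.46  -0.113  0.03 ]
```

View pics/w15.png

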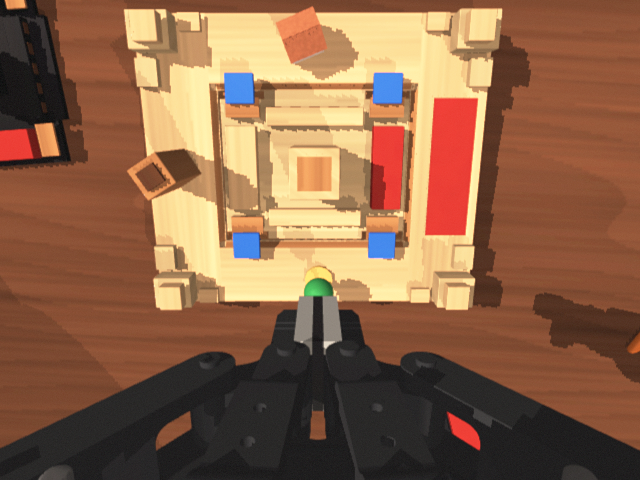

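All four tabs are down: (239,88), (387,88), (247,245) and (381,245), each at about 41 mm. The red hall at (388,168) is beside the plaza at (450,167), and the house, tree and high-rise are standing where they were. Handing in.

```bash
python3 -c "
from rig import env
print(env.job_done())"
```

```text
the job is handed in; nothing more can be done
None
```

The job is handed in at about 28 s: the block is turned half a turn and fully down, all four tabs are down, and the high-rise, house and tree still stand; the first set-down caught tab d and left the block tilted, so I lifted it (the tab sprang up) and reseated it before pressing any tab.

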